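Open a machined housing and hold up its bearing carrier

TASK

Lift the loose cover straight up off the housing's two dowel pins and lay it down gently, without dropping it, handle up in the middle of the cork pad. Then lift the bearing carrier out by its handle, keeping it level so that both loose bushes stay on their spigots, and hold it up for inspection: level and still, straight above the housing, its underside at least 5 cm above the housing's rim. Finish while holding it there, without putting it down or letting go, and leave everything else on the bench alone.

Things in the scene. Friction and masses are not known exactly. Their poses are not given: they have to be found in the camera images.
- housing: The covered aluminium housing (a smaller, open, empty one stands far left), open on top, fixed: 200 (x) x 150 (y) x 60 mm high, walls and floor 8 mm, a 20 x 20 mm full-height boss in each inner corner. Two upright 6 mm dowel pins on two diagonal corner bosses, at x, y = (+84, -59) and (-84, +59) mm, rise 12 mm above the rim. Origin: centre of its underside, on the bench; z up.
- cover: Loose aluminium plate 200 (x) x 150 (y) x 5 mm, about 0.4 kg, on the housing's rim, axes along the housing's; two 9 mm holes over the pins. On its middle a bow handle along its x: square bar 80 mm long, 12 mm wide (y), top 40 and lower side 28 mm above the plate's underside, a 10 mm post at each end. Origin: centre of the plate's underside; z up.
- carrier: Steel-grey plate 120 (x) x 76 (y) x 8 mm, about 0.3 kg, loose on the housing's floor, within 5 mm and 0.05 rad of its centre. On its middle (centre of mass) a bow handle along its x: square bar 50 mm long, 12 mm wide (y), top 46 and lower side 34 mm above the plate's underside, a 10 mm post at each end. A 10 mm spigot, 6 mm high, at x = +46 and -46 mm. Origin: centre of underside; z up.
- bush1: Loose brass bush, a ring 24 mm outside and 14 mm inside diameter, 18 mm high, 35 g, standing over the carrier's spigot at x = +46 mm. Origin: centre of its underside.
- bush2: The same kind of bush, over the carrier's spigot at x = -46 mm.
- seat1 (a point): Foot of the carrier's spigot at x = +46 mm, on the plate's upper face (8 mm above its underside), where bush1 stands.
- seat2 (a point): The same at x = -46 mm, where bush2 stands.
- pad: Flat cork pad fixed to the bench, 230 (x) x 190 (y) x 4 mm thick, empty, on the other side of the robot's centre line from the housing. Origin: centre of its underside; z up.
- block: Bystander: aluminium block 40 x 40 x 40 mm high, near the robot. Origin: centre of its underside.
- flange: Bystander: turned aluminium flange, 52 mm diameter, 36 mm high, beyond the middle of the bench. Origin: centre of its underside.
- bars: Bystander: two stacked brass bars, 200 x 30 mm, 28 mm high, at the right side. Origin: centre of its underside.
- caliper: Bystander: caliper lying flat, 200 mm long, 10 mm high, at the left side. Origin: underside, middle of its beam.
- driver: Bystander: air screwdriver lying down, 230 mm long, 40 mm high, at the far edge. Origin: underside.
- oil: Bystander: white oil bottle, 44 mm diameter, 100 mm high, at the far edge. Origin: centre of its underside.

How it is judged:
By the outcome, as a careful person would: the job done as asked, in the order asked, and still so for the second after the job is handed in, while the arm keeps its last pose, push and grip.
It also fails if it takes over 59 s, if anything falls off the work surface, if the arm or the gripper's body presses on something with over 40 N, if the wrist force passes 120 N, or if a joint passes its speed limit or range.

ROBOT

A 6-joint arm with a two-finger parallel gripper is mounted at the origin on the work surface. World frame = base frame: x ahead of the robot, y to its left, z up, the work surface at z = 0. Lengths are in m, angles in rad, forces in N, time in s.
With the tool pointing down it reaches from about 0.3 to 0.95 m from the base axis. Payload 3.1 kg.
Tool frame: the origin (TCP) lies at the very end of the fingers, on their centre line; the grasp point (between the pads) lies 19 mm behind it; z points along the fingers, y is the direction in which the jaws open and shut (so a half turn about z gives the same grasp; the last joint's range is limited). The gripper opens to 85 mm and grips with 20 to 120 N. Pads are 22 mm wide; open, the fingers measure 114 mm over their backs; the gripper's body (76 mm by 85 mm) begins 54 mm behind the grasp point. The pads swing forward as they close: fully open they stand 13 mm farther back than shut.
Start: joints at [-1.329, 0.308, 1.634, -0, 1.2, -0.07], TCP at [0.192, -0.595, 0.231] pointing down, gripper open.
Joint ranges: [-3.06, 3.06], [-0.79, 1.96], [0.05, 2.63], [-1.19, 4.34], [0.05, 2.64], [-2.94, 2.94]. Speed limits (rad/s): [2.79, 2.79, 3.14, 3.14, 3.14, 3.14].

INTERFACE

Orientations are given as a unit quaternion [x, y, z, w].
In Python, from bench import env gives the robot as it stands.
- The arm moves only by the tool send_rows, never from a script. Its argument "rows" is one flat list of numbers, 7 for each row, row after row: the turn, a rotation vector about the tool's x, y, z in degrees, then the shift along the tool's x, y, z in cm, then the gripper command: -1 is shut, 1 is fully open, values between are in proportion. A call has 1 to 10 rows; each row shifts and turns the pose as measured when the row begins, along the tool's axes as they then stand; what a row does not reach is not made up. A row lasts 1/8 s, in which the tool goes at most 62.5 mm and 10.7 degrees, less where a joint would pass 70% of its speed; a pose out of reach is approached as far as the arm can. A call with a gripper value outside its range is refused whole. The fingers move at their own pace and stop on an object; "force" is the grip in N (left out, the last holds). Time passes only in rows, so rows that do not move let the fingers close. It gives the time, the measured TCP pose, the force and the opening at its end, in the units of the state.
- env.sense(): the state, without advancing time (a new reading comes with each control period).
- env.get_image(name): name is "side" or "top" or "wrist"; returns a dict with "image" (420x560x3 uint8, red, green, blue), "range_z" (420x560 float32, m along the optical axis (not along the pixel's ray), 0 where there is no reading), "K" (3x3 intrinsics, pixels), "world_to_cam" (4x4, takes a point from world to camera coordinates). Camera axes: x right, y down, z forward; pixel columns grow to the right and rows downward; lengths in m; the calibration is good to about 2 mm. The wrist camera is an equidistant fisheye: a pixel r from the principal point sees the ray r / f radians off the axis. A picture is of the moment at which its call begins.
- env.sign_off(): hands the job in, once; it reports no verdict.
The state is a dict: "clock": time; "joint_positions": joint angles; "dq": joint speeds; "joint_torque": joint torques, N m; "position": TCP position; "eef_rot": TCP orientation; "contact_force": force on the tool from outside, world axes, zero at the start; "ft_torque": the same for the moment, N m; "gripper_width": finger opening in m.
Only numpy, scipy, OpenCV 4.12 (cv2) and the standard library are available. Lean on these libraries where they do the work, as an engineer would, in place of code of your own. Each camera call takes 0.05 s, during which the arm holds its last target. There are 200 camera calls.

## Working session

There is one attempt and no reset: what is moved stays moved. The work goes in short steps, Python scripts to look and compute and a tool call to move; the robot and the scene stay as the last step left them, time stands still between calls to the robot, and variables do not carry over. Pictures are saved under pics/ and viewed, about 8 in all and at most 12, crops included, and the job is handed in when it is done.

Besides the shell and the picture viewer there is one more tool, called after "Call:" by a JSON object that holds its "api" and its "payload". send_rows: Moves the arm, as the interface text tells. Its arguments: {"type":"object","properties":{"rows":{"type":"array"},"force":{"type":"number"}},"required":["rows"]}

```bash
ls; mkdir -p pics; cat > h.py <<'E'
import numpy as np, cv2
from bench import env
from scipy.spatial.transform import Rotation as R
def grab(name,fn):
    d=env.get_image(name); np.savez(''+fn+'.npz',**{k:d[k] for k in('image','range_z','K','world_to_cam')})
    cv2.imwrite('pics/'+fn+'.png',d['image'][:,:,::-1]); return d
def cloud(d):
    # pinhole
    z=d['range_z']; K=d['K']; v,u=np.indices(z.shape)
    P=np.stack([(u-K[0,2])/K[0,0]*z,(v-K[1,2])/K[1,1]*z,z],-1)
    T=np.linalg.inv(d['world_to_cam']); W=P@T[:3,:3].T+T[:3,3]; W[z==0]=np.nan; return W
def fish(d):
    z=d['range_z'];K=d['K'];v,u=np.indices(z.shape)
    a=(u-K[0,2])/K[0,0];b=(v-K[1,2])/K[1,1];r=np.hypot(a,b)+1e-12;t=np.tan(r)/r
    P=np.stack([a*t*z,b*t*z,z],-1)
    T=np.linalg.inv(d['world_to_cam']); W=P@T[:3,:3].T+T[:3,3]; W[z==0]=np.nan; return W
def state():
    s=env.sense();print({k:np.round(s[k],4).tolist() for k in('clock','joint_positions','position','eef_rot','contact_force','gripper_width')});print(np.round(R.from_quat(s['eef_rot']).as_matrix(),3).tolist());return s
E
python3 - <<'E'
from h import *
state()
d=grab('top','top0');print(d['K'],d['world_to_cam'].round(3))
W=cloud(d);print(np.nanmin(W,(0,1)),np.nanmax(W,(0,1)))
E
```

```text
pics
{'clock': 0.0, 'joint_positions': [-1.3287, 0.309, 1.6352, 0.0, 1.1997, -0.0697], 'position': [0.1915, -0.5941, 0.23], 'eef_rot': [0.9879, 0.1553, -0.0001, -0.0011], 'contact_force': [-0.4803, 0.4638, -0.3936], 'gripper_width': 0.0854}
[[0.952, 0.307, -0.001], [0.307, -0.952, 0.002], [0.0, -0.002, -1.0]]
[[489.02537732   0.         289.90885658]
 [  0.         489.02537732 213.24627365]
 [  0.           0.           1.        ]] [[-0.02  -1.    -0.005  0.014]
 [-0.989  0.02  -0.146  0.592]
 [ 0.147  0.002 -0.989  1.67 ]
 [ 0.     0.     0.     1.   ]]
[-0.27363979 -1.49702532 -0.78840913] [1.80586239 1.57656014 0.83312937]
```

View pics/top0.png

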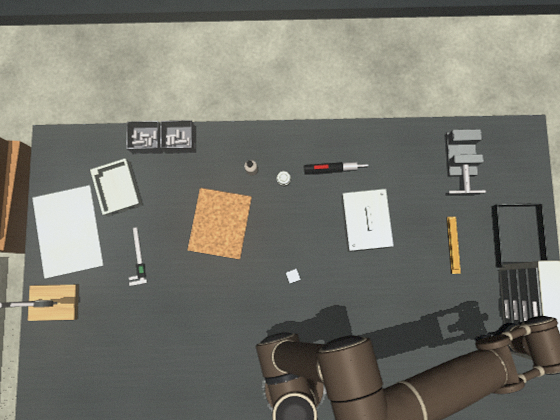

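The top view shows the cover on the housing at about (368,219), its handle running up the image, and the pad at (220,223). The block is at (293,276), and the flange, bottle and driver are beyond at rows 165–180.

```bash
python3 - <<'E'
from h import *
d=dict(np.load('top0.npz'));W=cloud(d);im=d['image'].astype(int)
def rect(m,n):
    p=W[m];r=cv2.minAreaRect(p[:,:2].astype(np.float32));print(n,m.sum(),'med',np.median(p,0).round(4),'c',np.round(r[0],4),'size',np.round(r[1],4),'ang',round(r[2],2),'z',np.percentile(p[:,2],[2,98]).round(4))
box=np.zeros(W.shape[:2],bool);box[180:260,335:400]=1
rect(box&(W[...,2]>.045)&(W[...,2]<.08),'plate')
rect(box&(W[...,2]>.09),'handle')
b2=np.zeros_like(box);b2[180:265,180:260]=1
rect(b2&(im[...,0]>im[...,2]+50),'pad')
rect(box&(W[...,2]<.02),'bench')
E
```

```text
plate 2449 med [ 0.5597 -0.2602  0.0661] c [ 0.5623 -0.2637] size [0.2016 0.152 ] ang 4.82 z [0.0559 0.0741]
handle 91 med [ 0.5615 -0.2627  0.1012] c [ 0.5608 -0.2638] size [0.0775 0.0137] ang 5.63 z [0.0919 0.1089]
pad 3402 med [nan nan nan] c [nan nan] size [0. 0.] ang 0.0 z [nan nan]
bench 2550 med [ 0.576  -0.2809  0.0013] c [ 0.5727 -0.2756] size [0.2343 0.29  ] ang 88.33 z [-0.0075  0.0112]
```

```bash
python3 - <<'E'
from h import *
d=dict(np.load('top0.npz'));W=cloud(d);im=d['image'].astype(int)
b2=np.zeros(W.shape[:2],bool);b2[180:265,180:260]=1
m=b2&(im[...,0]>im[...,2]+50)
# intersect rays with z=.004 plane
v,u=np.nonzero(m);K=d['K'];T=np.linalg.inv(d['world_to_cam'])
r=np.stack([(u-K[0,2])/K[0,0],(v-K[1,2])/K[1,1],np.ones(len(u))],1)@T[:3,:3].T
o=T[:3,3];p=o+r*((.004-o[2])/r[:,2])[:,None]
q=cv2.minAreaRect(p[:,:2].astype(np.float32));print(q,p.mean(0))
print(cv2.boxPoints(q))
for n,(a,b) in {'block':(276,293),'oil':(178,283),'flange':(166,250)}.items():print(n,W[a,b])
a=W[110:290,180:400];print('max z excl arm',np.nanmax(a[...,2]))
from scipy.spatial.transform import Rotation as R
s=env.sense();x,y,_=s['position']
for n,t in {'over':(.561,-.2637)}.items(): print(np.linalg.norm(np.array(t)-[x,y]))
E
```

```text
((0.5684528350830078, 0.25481414794921875), (0.1911969929933548, 0.2297988086938858), 79.24142456054688) [0.56752258 0.25490598 0.004     ]
[[0.4377276  0.18234444]
 [0.66348714 0.13944763]
 [0.6991781  0.32728386]
 [0.47341853 0.37018067]]
block [ 0.3738564  -0.00472602  0.03682731]
oil [0.72025672 0.02358568 0.03651167]
flange [0.75171258 0.13568234 0.09569572]
max z excl arm 0.11201829760246329
0.49569522151322776
```

Call:
{"api": "send_rows", "payload": {"rows": [0,0,6.5,0,0,0,0.2,0,0,6.5,0,0,0,0.2,0,0,0,4.9,-3.7,0,0.2,0,0,0,4.9,-3.7,0,0.2,0,0,0,4.9,-3.7,0,0.2,0,0,0,4.9,-3.7,0,0.2,0,0,0,4.9,-3.7,0,0.2,0,0,0,4.9,-3.7,0,0.2,0,0,0,4.9,-3.7,0,0.2,0,0,0,4.9,-3.7,0,0.2], "force": 60}}

```text
clock: 1.3
position: [0.5626, -0.2627, 0.2235]
eef_rot: [0.999, 0.033, -0.003, -0.005]
contact_force: [-0.2, -1.7, 0.5]
gripper_width: 0.0511
```

```bash
python3 - <<'E'
from h import *
s=state()
d=grab('wrist','w1');print(d['K'].round(1).tolist(),d['world_to_cam'].round(3).tolist());W=fish(d)
for lo,hi in((.04,.08),(.092,.11)):
    m=(W[...,2]>lo)&(W[...,2]<hi)&(np.hypot(W[...,0]-.561,W[...,1]+.264)<.14)
    p=W[m];print(m.sum(),np.median(p,0).round(4),cv2.minAreaRect(p[:,:2].astype(np.float32)))
E
```

```text
{'clock': 1.3, 'joint_positions': [-0.5099, 0.3137, 1.6428, 0.0061, 1.1959, 0.9917], 'position': [0.5626, -0.2627, 0.2235], 'eef_rot': [0.9994, 0.0334, -0.0032, -0.0052], 'contact_force': [-0.1657, -1.7418, 0.4729], 'gripper_width': 0.0511}
[[0.998, 0.067, -0.007], [0.067, -0.998, 0.01], [-0.006, -0.011, -1.0]]
[[325.2, 0.0, 276.4], [0.0, 325.2, 204.9], [0.0, 0.0, 1.0]] [[0.066, -0.998, -0.01, -0.296], [-0.96, -0.067, 0.271, 0.49], [-0.271, -0.008, -0.962, 0.522], [0.0, 0.0, 0.0, 1.0]]
27977 [ 0.5785 -0.2616  0.0654] ((0.5630341172218323, -0.264191210269928), (0.20084021985530853, 0.1512841284275055), 4.568156719207764)
1307 [ 0.5665 -0.2643  0.1002] ((0.5636581778526306, -0.26426762342453003), (0.07902590185403824, 0.011882958933711052), 4.303197860717773)
```

View pics/w1.png

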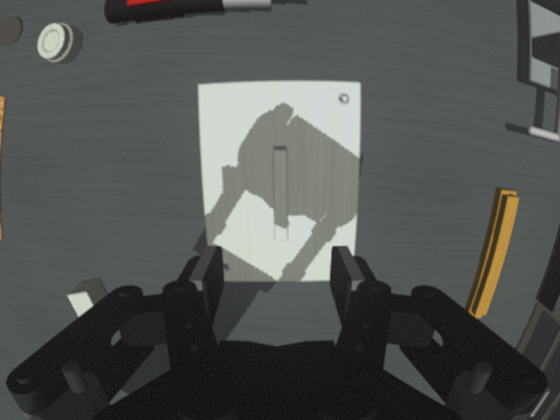

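The wrist view shows the cover with one pin at (344,99) and the handle between (281,147) and (281,240). The measured sizes, 0.201x0.151 and 79x12 mm, match the ones given. I'll write a helper that works out the moves.

```bash
cat >> h.py <<'E'
def go(x,y,z,yaw):
    s=env.sense();A=R.from_quat(s['eef_rot']);c,n=np.cos(np.radians(yaw)),np.sin(np.radians(yaw))
    B=R.from_matrix([[c,n,0],[n,-c,0],[0,0,-1]])
    print('turn deg',(A.inv()*B).as_rotvec(degrees=True).round(2),'shift now-axes cm',A.inv().apply((np.array([x,y,z])-s['position'])*100).round(2),'in target axes',B.inv().apply((np.array([x,y,z])-s['position'])*100).round(2))
E
python3 -c "
from h import *
go(.5634,-.2642,.077,4.5)"
```

```text
turn deg [-0.88 -0.04 -0.44] shift now-axes cm [-0.56  0.95 14.65] in target axes [-0.56  0.72 14.66]
```

Call:
{"api": "send_rows", "payload": {"rows": [-0.9,0,-0.4,-0.5,0.7,1,0.2,0,0,0,0,0,2,0.2,0,0,0,0,0,4,0.2,0,0,0,0,0,2,0.2,0,0,0,0,0,0,0.2]}}

```text
clock: 1.98
position: [0.5582, -0.2649, 0.126]
eef_rot: [0.999, 0.04, -0.004, -0.0]
contact_force: [-1.0, 0.3, -0.1]
gripper_width: 0.0513
```

```bash
python3 -c "
from h import *
state()
go(.5634,-.2642,.077,4.5)"
```

```text
{'clock': 1.975, 'joint_positions': [-0.5116, 0.4124, 1.7228, -0.0045, 1.0127, 0.9823], 'position': [0.5582, -0.2649, 0.126], 'eef_rot': [0.9992, 0.0397, -0.0037, -0.0], 'contact_force': [-1.0257, 0.3091, -0.075], 'gripper_width': 0.0513}
[[0.997, 0.079, -0.007], [0.079, -0.997, -0.0], [-0.007, -0.0, -1.0]]
turn deg [-0.02  0.42  0.05] shift now-axes cm [ 0.56 -0.02  4.9 ] in target axes [ 0.53 -0.02  4.9 ]
```

Call:
{"api": "send_rows", "payload": {"rows": [0,0.4,0,0.5,0,1.0,0.2,0,0,0,0,0,2,0.2,0,0,0,0,0,1.5,0.2,0,0,0,0,0,0.4,0.2,0,0,0,0,0,0,0.2]}}

```text
clock: 2.6
position: [0.5631, -0.2665, 0.075]
eef_rot: [0.999, 0.039, 0.001, 0.001]
contact_force: [0.5, 0.1, 0.2]
gripper_width: 0.0509
```

```bash
python3 -c "
from h import *
state()
go(.5634,-.2642,.077,4.5)"
```

```text
{'clock': 2.6, 'joint_positions': [-0.5118, 0.4847, 1.738, -0.0003, 0.917, 0.9818], 'position': [0.5631, -0.2665, 0.075], 'eef_rot': [0.9993, 0.0387, 0.0007, 0.0006], 'contact_force': [0.4845, 0.1217, 0.245], 'gripper_width': 0.0509}
[[0.997, 0.077, 0.002], [0.077, -0.997, -0.001], [0.001, 0.001, -1.0]]
turn deg [ 0.07 -0.08 -0.07] shift now-axes cm [ 0.05 -0.22 -0.2 ] in target axes [ 0.05 -0.22 -0.2 ]
```

Call:
{"api": "send_rows", "payload": {"rows": [0,0,0,0,-0.2,-0.1,0.2,0,0,0,0,0,0,-0.3,0,0,0,0,0,0,-1,0,0,0,0,0,0,-1,0,0,0,0,0,0,-1,0,0,0,0,0,0,-1], "force": 60}}

```text
clock: 3.35
position: [0.5643, -0.2647, 0.0778]
eef_rot: [0.999, 0.039, 0.002, 0.001]
contact_force: [0.6, -0.1, 0.2]
gripper_width: 0.0104
```

```bash
python3 -c "
from h import *
state()
go(.5634,-.2642,.077,4.5)"
```

```text
{'clock': 3.35, 'joint_positions': [-0.5084, 0.4795, 1.7389, -0.0002, 0.9178, 0.9845], 'position': [0.5643, -0.2647, 0.0778], 'eef_rot': [0.9992, 0.039, 0.0022, 0.0015], 'contact_force': [0.5949, -0.0969, 0.2239], 'gripper_width': 0.0104}
[[0.997, 0.078, 0.005], [0.078, -0.997, -0.003], [0.004, 0.003, -1.0]]
turn deg [ 0.18 -0.25 -0.03] shift now-axes cm [-0.08 -0.06  0.08] in target axes [-0.08 -0.06  0.08]
```

Call:
{"api": "send_rows", "payload": {"rows": [0,0,0,0,0,-0.3,-1,0,0,0,0,0,-0.5,-1,0,0,0,0,0,-0.5,-1,0,0,0,0,0,-0.5,-1,0,0,0,0,0,-0.5,-1,0,0,0,0,0,-0.5,-1,0,0,0,0,0,0,-1]}}

```text
clock: 4.22
position: [0.5627, -0.2639, 0.1062]
eef_rot: [0.999, 0.039, 0.001, 0.001]
contact_force: [-0.4, -0.3, -3.5]
gripper_width: 0.0105
```

```bash
python3 -c "
from h import *
state()
go(.5634,-.2642,.2,4.5)
grab('wrist','w2')"
```

```text
{'clock': 4.225, 'joint_positions': [-0.5085, 0.4397, 1.7298, -0.0003, 0.9701, 0.9846], 'position': [0.5627, -0.2639, 0.1062], 'eef_rot': [0.9992, 0.0389, 0.0008, 0.0006], 'contact_force': [-0.3614, -0.2826, -3.5178], 'gripper_width': 0.0105}
[[0.997, 0.078, 0.002], [0.078, -0.997, -0.001], [0.002, 0.001, -1.0]]
turn deg [ 0.07 -0.09 -0.04] shift now-axes cm [ 0.08  0.05 -9.38] in target axes [ 0.07  0.03 -9.38]
```

View pics/w2.png

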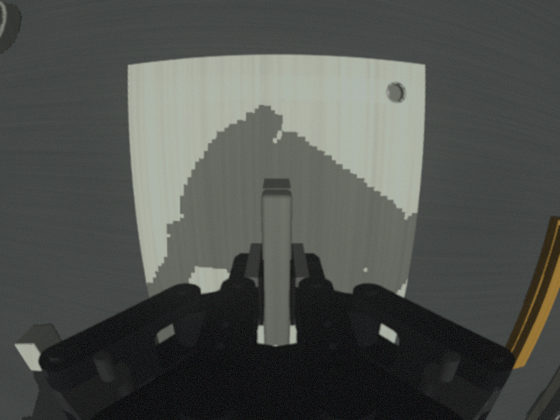

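The pin hole at (396,92) is clear of its pin, and the handle (rows 180–345) is held between the pads. The force of -3.5 N fits the cover's weight.

Call:
{"api": "send_rows", "payload": {"rows": [0,0,0,0,0,-1.5,-1,0,0,0,0,0,-3,-1,0,0,0,0,0,-3,-1,0,0,4,0,0,-1.5,-1,0,0,7,0,0,0,-1,0,0,4.3,0,0,0,-1,0,0,0,0,0,0,-1]}}

```text
clock: 5.15
position: [0.563, -0.264, 0.2045]
eef_rot: [0.995, -0.098, 0.002, 0.001]
contact_force: [0.0, 0.1, -2.5]
gripper_width: 0.0106
```

```bash
python3 -c "
from h import *
state()
go(.568,.255,.2,-10.8)"
```

```text
{'clock': 5.15, 'joint_positions': [-0.5084, 0.3246, 1.669, -0.0002, 1.1432, 1.2593], 'position': [0.563, -0.264, 0.2045], 'eef_rot': [0.9952, -0.0982, 0.0022, 0.0011], 'contact_force': [0.0277, 0.0797, -2.4782], 'gripper_width': 0.0106}
[[0.981, -0.196, 0.004], [-0.196, -0.981, -0.003], [0.005, 0.002, -1.0]]
turn deg [ 0.1  -0.26 -0.48] shift now-axes cm [ -9.66 -51.     0.32] in target axes [ -9.24 -51.07   0.45]
```

Call:
{"api": "send_rows", "payload": {"rows": [0,0,0,-0.6,-3,0,-1,0,0,0,-1,-5.5,0,-1,0,0,0,-1.1,-6,0,-1,0,0,0,-1.1,-6,0,-1,0,0,0,-1.1,-6,0,-1,0,0,0,-1.1,-6,0,-1,0,0,0,-1.1,-6,0,-1,0,0,0,-1.1,-6,0,-1,0,0,0,-0.8,-4.5,0,-1,0,0,0,-0.4,-2,0,-1]}}

```text
clock: 6.4
position: [0.5709, 0.2664, 0.2077]
eef_rot: [0.996, -0.094, 0.007, 0.001]
contact_force: [0.9, -1.0, -3.1]
gripper_width: 0.0104
```

```bash
python3 - <<'E'
from h import *
state()
d=grab('side','s1');grab('wrist','w3')
state();go(.568,.255,.09,-10.8)
E
```

```text
{'clock': 6.4, 'joint_positions': [0.3719, 0.3331, 1.6508, -0.0097, 1.1463, 2.1345], 'position': [0.5709, 0.2664, 0.2077], 'eef_rot': [0.9956, -0.0938, 0.0071, 0.0014], 'contact_force': [0.8521, -0.965, -3.099], 'gripper_width': 0.0104}
[[0.982, -0.187, 0.014], [-0.187, -0.982, -0.004], [0.014, 0.001, -1.0]]
{'clock': 6.5, 'joint_positions': [0.371, 0.333, 1.6512, -0.0095, 1.1461, 2.1338], 'position': [0.571, 0.2659, 0.2075], 'eef_rot': [0.9956, -0.0939, 0.007, 0.0013], 'contact_force': [-0.5875, -0.2887, -2.8654], 'gripper_width': 0.0106}
[[0.982, -0.187, 0.014], [-0.187, -0.982, -0.004], [0.014, 0.001, -1.0]]
turn deg [ 0.07 -0.81  0.02] shift now-axes cm [-0.26  1.11 11.75] in target axes [-0.09  1.13 11.75]
```

View pics/w3.png

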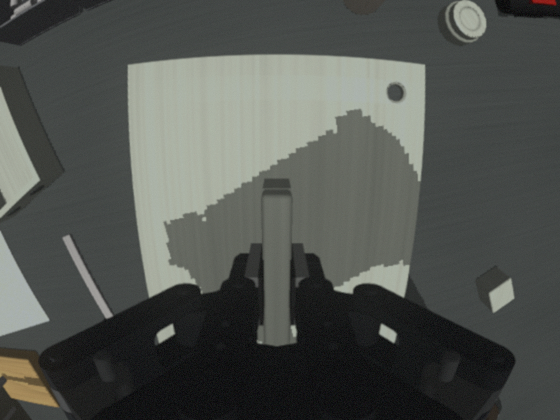

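The cover sits unchanged in the grip, with its hole still at (396,92), and it hides the pad. I'll descend using the pad position I measured.

Call:
{"api": "send_rows", "payload": {"rows": [0,-0.8,0,-0.1,1.1,2,-1,0,0,0,0,0,4,-1,0,0,0,0,0,4,-1,0,0,0,0,0,2.5,-1,0,0,0,0,0,1,-1,0,0,0,0,0,0,-1]}}

```text
clock: 7.25
position: [0.566, 0.2402, 0.0637]
eef_rot: [0.995, -0.098, -0.004, 0.005]
contact_force: [0.4, -0.3, -3.4]
gripper_width: 0.0108
```

```bash
python3 - <<'E'
from h import *
s=state();go(.568,.255,.023,-10.8)
d=grab('wrist','w4');W=fish(d)
c=s['position']
m=np.zeros(W.shape[:2],bool);m[70:180,140:410]=1
m&=(np.abs(W[...,2]-(c[2]-.0128))<.012)
p=W[m];A=np.c_[p[:,:2]-c[:2],np.ones(len(p))];print(m.sum(),np.linalg.lstsq(A,p[:,2],rcond=None)[0],'slopes x,y; z at tcp')
E
```

```text
{'clock': 7.25, 'joint_positions': [0.3334, 0.495, 1.7506, -0.0067, 0.9074, 2.1044], 'position': [0.566, 0.2402, 0.0637], 'eef_rot': [0.9952, -0.0979, -0.0041, 0.0048], 'contact_force': [0.442, -0.255, -3.4254], 'gripper_width': 0.0108}
[[0.981, -0.195, -0.009], [-0.195, -0.981, -0.009], [-0.007, 0.01, -1.0]]
turn deg [ 0.59  0.42 -0.44] shift now-axes cm [-0.06 -1.53  4.05] in target axes [-0.08 -1.49  4.07]
29421 [-0.0117568  -0.00562521  0.05124273] slopes x,y; z at tcp
```

Call:
{"api": "send_rows", "payload": {"rows": [0.6,0.4,-0.4,-0.1,-1.4,1,-1,0,0,0,0,0,0.8,-1,0,0,0,0,0,0.8,-1,0,0,0,0,0,0,-1]}}

```text
clock: 7.8
position: [0.571, 0.2565, 0.0398]
eef_rot: [0.996, -0.094, 0.004, -0.002]
contact_force: [-0.8, 0.2, -3.0]
gripper_width: 0.0104
```

```bash
python3 - <<'E'
from h import *
s=state();go(.568,.255,.023,-10.8)
E
```

```text
{'clock': 7.8, 'joint_positions': [0.3524, 0.5376, 1.744, 0.0006, 0.852, 2.1105], 'position': [0.571, 0.2565, 0.0398], 'eef_rot': [0.9956, -0.0937, 0.0035, -0.002], 'contact_force': [-0.7564, 0.2023, -2.9786], 'gripper_width': 0.0104}
[[0.982, -0.187, 0.007], [-0.187, -0.982, 0.003], [0.007, -0.005, -1.0]]
turn deg [-0.26 -0.38  0.05] shift now-axes cm [-0.27  0.21  1.68] in target axes [-0.26  0.2   1.68]
```

Call:
{"api": "send_rows", "payload": {"rows": [-0.1,-0.2,0,-0.2,0.2,0.5,-1,0,0,0,0,0,0.5,-1,0,0,0,0,0,0.2,-1,0,0,0,0,0,0.1,-1,0,0,0,0,0,0,-1]}}

```text
clock: 8.43
position: [0.5689, 0.2549, 0.0263]
eef_rot: [0.996, -0.094, 0.002, -0.001]
contact_force: [-0.7, 0.7, -3.3]
gripper_width: 0.0106
```

```bash
python3 - <<'E'
from h import *
s=state();go(.568,.255,.0218,-10.8)
E
```

```text
{'clock': 8.425, 'joint_positions': [0.3511, 0.556, 1.7496, 0.0009, 0.8314, 2.1088], 'position': [0.5689, 0.2549, 0.0263], 'eef_rot': [0.9956, -0.0936, 0.002, -0.0013], 'contact_force': [-0.6568, 0.6886, -3.2558], 'gripper_width': 0.0106}
[[0.982, -0.186, 0.004], [-0.186, -0.982, 0.002], [0.004, -0.003, -1.0]]
turn deg [-0.17 -0.21  0.06] shift now-axes cm [-0.09  0.01  0.45] in target axes [-0.09  0.01  0.45]
```

Call:
{"api": "send_rows", "payload": {"rows": [0,-0.1,0,0,0,0.2,-1,0,0,0,0,0,0.1,-1,0,0,0,0,0,0.1,-1]}}

```text
clock: 8.8
position: [0.5694, 0.2551, 0.0226]
eef_rot: [0.996, -0.094, 0.002, -0.002]
contact_force: [-0.1, 0.2, -4.3]
gripper_width: 0.0108
```

Call:
{"api": "send_rows", "payload": {"rows": [0,0,0,0,0,0.1,-1,0,0,0,0,0,0.1,-1]}}

```text
clock: 9.05
position: [0.5695, 0.2552, 0.0218]
eef_rot: [0.996, -0.094, 0.001, -0.001]
contact_force: [-3.8, -1.4, 6.8]
gripper_width: 0.0109
```

Contact: the vertical force went from -3.3 to +6.8 N at the expected height. I'll release.

Call:
{"api": "send_rows", "payload": {"rows": [0,0,0,0,0,0,-0.5,0,0,0,0,0,0,0,0,0,0,0,0,0,0.2,0,0,0,0,0,0,0.2,0,0,0,0,0,-1,0.2,0,0,0,0,0,-3,0.2,0,0,0,0,0,-5,0.2,0,0,0,0,0,-5,0.2,0,0,0,0,0,-4,0.2,0,0,0,0,0,0,0.2]}}

```text
clock: 10.3
position: [0.5707, 0.2552, 0.2115]
eef_rot: [0.996, -0.094, 0.004, -0.003]
contact_force: [-0.3, -0.4, -0.7]
gripper_width: 0.0512
```

```bash
python3 - <<'E'
from h import *
s=state()
d=grab('wrist','w5');W=fish(d)
m=(W[...,2]>.0065)&(W[...,2]<.02)&(np.hypot(W[...,0]-.568,W[...,1]-.255)<.14)&(d['image'].min(2)>90)
p=W[m];print(m.sum(),np.median(p,0).round(4),cv2.minAreaRect(p[:,:2].astype(np.float32)))
c=(d['image'][...,0].astype(int)>d['image'][...,2].astype(int)+40)&(np.hypot(W[...,0]-.568,W[...,1]-.255)<.16)
p=W[c];print(c.sum(),cv2.minAreaRect(p[:,:2].astype(np.float32)),np.median(p[:,2]))
go(.563,-.264,.2,4.5)
E
```

```text
{'clock': 10.3, 'joint_positions': [0.3501, 0.3206, 1.6593, 0.0018, 1.1514, 2.1077], 'position': [0.5707, 0.2552, 0.2115], 'eef_rot': [0.9956, -0.0937, 0.0043, -0.0029], 'contact_force': [-0.275, -0.4239, -0.7009], 'gripper_width': 0.0512}
[[0.982, -0.186, 0.009], [-0.187, -0.982, 0.005], [0.008, -0.007, -1.0]]
22369 [0.5792 0.255  0.0094] ((0.5690599083900452, 0.2556837797164917), (0.18371756374835968, 0.22300463914871216), 79.09701538085938)
8149 ((0.5680635571479797, 0.2558163106441498), (0.19223469495773315, 0.23237988352775574), 79.07860565185547) 0.0043698513790110804
turn deg [ -0.23  -0.29 -15.25] shift now-axes cm [ 9.05 51.08  0.72] in target axes [-4.69 51.66  0.92]
```

View pics/w5.png

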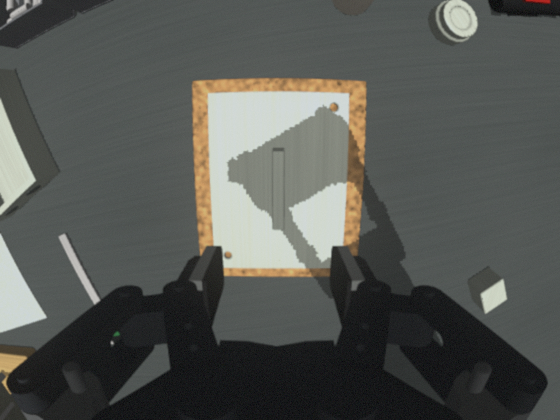

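The cover lies flat, handle up, square and centred on the pad with an even cork border. The pad's own measured centre is (0.568, 0.256). Back to the housing.

Call:
{"api": "send_rows", "payload": {"rows": [0,0,0,0.6,3,0,0.2,0,0,0,1,5.5,0,0.2,0,0,0,1.0,6,0,0.2,0,0,0,1.1,6,0,0.2,0,0,0,1.1,6,0,0.2,0,0,0,1.1,6,0,0.2,0,0,0,1.1,6,0,0.2,0,0,0,1.1,6,0,0.2,0,0,0,0.8,4.5,0,0.2,0,0,0,0.3,2,0,0.2]}}

```text
clock: 11.6
position: [0.5541, -0.2746, 0.1894]
eef_rot: [0.996, -0.091, -0.011, -0.004]
contact_force: [-0.1, 0.4, 0.2]
gripper_width: 0.0513
```

```bash
python3 - <<'E'
from h import *
env.get_image('side')
state();go(.563,-.264,.2,4.5)
E
```

```text
{'clock': 11.65, 'joint_positions': [-0.5309, 0.3512, 1.6662, -0.0043, 1.1471, 1.2244], 'position': [0.5539, -0.2763, 0.1893], 'eef_rot': [0.9958, -0.0912, -0.0112, -0.0031], 'contact_force': [0.6679, -1.1453, 0.5105], 'gripper_width': 0.0512}
[[0.983, -0.182, -0.022], [-0.182, -0.983, 0.008], [-0.023, -0.004, -1.0]]
turn deg [ -0.4    1.27 -14.97] shift now-axes cm [ 0.65 -1.37 -1.08] in target axes [ 1.   -1.15 -1.07]
```

Call:
{"api": "send_rows", "payload": {"rows": [-0.2,0.6,-7.5,0.4,-0.7,-0.5,0.2,-0.2,0.6,-7.5,0.5,-0.6,-0.6,0.2,0,0,0,0,0,0,0.2,0,0,0,0,0,0,0.2]}}

```text
clock: 12.15
position: [0.5621, -0.2591, 0.1956]
eef_rot: [0.999, 0.043, -0.004, -0.004]
contact_force: [-0.5, 0.6, 0.5]
gripper_width: 0.051
```

```bash
python3 - <<'E'
from h import *
state()
d=grab('wrist','w6');W=fish(d)
near=np.hypot(W[...,0]-.563,W[...,1]+.264)<.14
def rect(m,n):
    p=W[m];print(n,m.sum(),np.median(p,0).round(4),cv2.minAreaRect(p[:,:2].astype(np.float32)))
rect(near&(W[...,2]>.05)&(W[...,2]<.068),'rim+')
c=np.hypot(W[...,0]-.563,W[...,1]+.264)<.04
rect(c&(W[...,2]>.046),'handle')
pl=near&(W[...,2]>.0125)&(W[...,2]<.0195)&(np.hypot(W[...,0]-.563,W[...,1]+.264)<.075)
rect(pl,'plate')
for s in(46,-46):
    cc=np.array([.563,-.264])+s/1000*np.array([.9969,.0785]);b=(np.hypot(W[...,0]-cc[0],W[...,1]-cc[1])<.02)&(W[...,2]>.029)&(W[...,2]<.04)
    p=W[b];print('bush',s,b.sum(),cv2.minEnclosingCircle(p[:,:2].astype(np.float32)),np.median(p,0))
go(.563,-.264,.029,4.5)
im=d['image'][60:300,180:400];cv2.imwrite('pics/w6c.png',cv2.resize(im[:,:,::-1],None,fx=2.5,fy=2.5))
E
```

```text
{'clock': 12.15, 'joint_positions': [-0.5033, 0.3378, 1.6705, 0.0022, 1.1448, 0.9815], 'position': [0.5621, -0.2591, 0.1956], 'eef_rot': [0.9991, 0.0426, -0.0044, -0.0038], 'contact_force': [-0.4623, 0.6132, 0.5357], 'gripper_width': 0.051}
[[0.996, 0.085, -0.009], [0.085, -0.996, 0.007], [-0.008, -0.008, -1.0]]
rim+ 8576 [ 0.5944 -0.2615  0.0601] ((0.5629816055297852, -0.26433268189430237), (0.20083531737327576, 0.15132394433021545), 4.595179080963135)
handle 28794 [ 0.5761 -0.2614  0.2824] ((0.5673434138298035, -0.2655799686908722), (0.05071941763162613, 0.0730375126004219), 23.167659759521484)
plate 7066 [ 0.5705 -0.2583  0.0164] ((0.5656694769859314, -0.26437798142433167), (0.12022534757852554, 0.1347423791885376), 5.199125289916992)
bush 46 359 ((0.6060878038406372, -0.25922346115112305), 0.016991522163152695) [ 0.61085757 -0.2588005   0.03419973]
bush -46 313 ((0.5203052759170532, -0.2674640417098999), 0.012246881611645222) [ 0.52098011 -0.26762348  0.03380374]
turn deg [-0.47  0.48  0.39] shift now-axes cm [ 0.18  0.63 16.65] in target axes [ 0.04  0.49 16.66]
```

View pics/w6c.png

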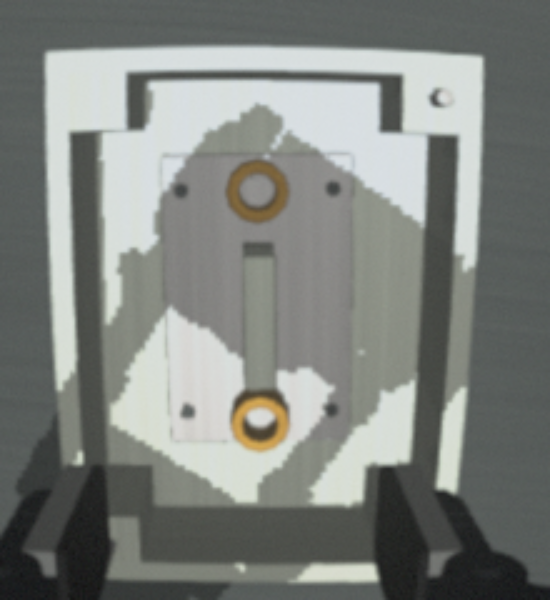

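The carrier sits in the housing, handle between crop pixels (258,245) and (260,390), with the bushes at (258,191) and (260,422), both seated. I'll fit the handle more closely.

```bash
python3 - <<'E'
from h import *
d=dict(np.load('w6.npz'));W=fish(d)
k=np.hypot(W[...,0]-.565,W[...,1]+.263)<.032
m=k&(W[...,2]>.045)&(W[...,2]<.062);p=W[m];print(m.sum(),np.median(p,0),cv2.minAreaRect(p[:,:2].astype(np.float32)))
im=d['image'].astype(int)
for r,c in(((120,152),(270,296)),((215,243),(272,298))):
    q=np.zeros(W.shape[:2],bool);q[r[0]:r[1],c[0]:c[1]]=1
    q&=(W[...,2]>.0305)&(W[...,2]<.038)&(im[...,0]>im[...,2]+30);p=W[q];print(q.sum(),cv2.minEnclosingCircle(p[:,:2].astype(np.float32)),np.median(p,0))
go(.565,-.2635,.029,5)
E
```

```text
748 [ 0.56710555 -0.26305444  0.05413892] ((0.5654683113098145, -0.26305076479911804), (0.049832116812467575, 0.011837596073746681), 5.40875768661499)
289 ((0.6114621162414551, -0.2582508623600006), 0.011491046287119389) [ 0.61085757 -0.25846017  0.03430565]
281 ((0.5200878381729126, -0.26747044920921326), 0.012029397301375866) [ 0.52064043 -0.26766237  0.03389523]
turn deg [-0.47  0.48 -0.11] shift now-axes cm [ 0.38  0.6  16.65] in target axes [ 0.24  0.46 16.66]
```

Call:
{"api": "send_rows", "payload": {"rows": [-0.5,0.5,0.4,0.3,0.4,2,0.2,0,0,0,0,0,4,0.2,0,0,0,0,0,3,0.2,0,0,0,0,0,1,0.2,0,0,0,0,0,0,0.2]}}

```text
clock: 12.82
position: [0.5662, -0.2622, 0.0936]
eef_rot: [0.999, 0.037, 0.001, 0.001]
contact_force: [-0.1, 0.6, -0.0]
gripper_width: 0.0515
```

```bash
python3 -c "
from h import *
state()
go(.5656,-.263,.029,5.5)"
```

```text
{'clock': 12.825, 'joint_positions': [-0.5033, 0.4604, 1.7291, -0.0004, 0.95, 0.9935], 'position': [0.5662, -0.2622, 0.0936], 'eef_rot': [0.9993, 0.0371, 0.0008, 0.0007], 'contact_force': [-0.0578, 0.5841, -0.005], 'gripper_width': 0.0515}
[[0.997, 0.074, 0.002], [0.074, -0.997, -0.001], [0.002, 0.001, -1.0]]
turn deg [ 0.08 -0.09 -1.25] shift now-axes cm [-0.07  0.07  6.46] in target axes [-0.06  0.07  6.46]
```

Call:
{"api": "send_rows", "payload": {"rows": [0,0,-1.2,0,0.1,1,0.2,0,0,0,0,0,2,0.2,0,0,0,0,0,2,0.2,0,0,0,0,0,1,0.2,0,0,0,0,0,0.3,0.2,0,0,0,0,0,0,0.2]}}

```text
clock: 13.58
position: [0.5682, -0.2644, 0.0287]
eef_rot: [0.999, 0.048, 0.003, 0.002]
contact_force: [-0.3, -0.4, -0.3]
gripper_width: 0.0514
```

```bash
python3 -c "
from h import *
state()
go(.5656,-.263,.029,5.5)"
```

```text
{'clock': 13.575, 'joint_positions': [-0.5048, 0.5566, 1.742, -0.0004, 0.8368, 0.9702], 'position': [0.5682, -0.2644, 0.0287], 'eef_rot': [0.9988, 0.048, 0.0025, 0.0017], 'contact_force': [-0.3408, -0.3654, -0.258], 'gripper_width': 0.0514}
[[0.995, 0.096, 0.005], [0.096, -0.995, -0.003], [0.005, 0.004, -1.0]]
turn deg [ 0.21 -0.28  0.01] shift now-axes cm [-0.25 -0.16 -0.03] in target axes [-0.25 -0.16 -0.03]
```

Call:
{"api": "send_rows", "payload": {"rows": [0.1,-0.2,0,-0.2,-0.2,0,0.2,0,0,0,0,0,0,0.2,0,0,0,0,0,0,-0.3,0,0,0,0,0,0,-0.5,0,0,0,0,0,0,-1,0,0,0,0,0,0,-1,0,0,0,0,0,0,-1,0,0,0,0,0,0,-1]}}

```text
clock: 14.58
position: [0.5675, -0.2634, 0.0309]
eef_rot: [0.999, 0.048, 0.002, 0.002]
contact_force: [0.0, -0.0, 1.4]
gripper_width: 0.0104
```

```bash
python3 -c "
from h import *
state()
go(.5656,-.263,.029,5.5)"
```

```text
{'clock': 14.575, 'joint_positions': [-0.5036, 0.5517, 1.7445, -0.0014, 0.8393, 0.9718], 'position': [0.5675, -0.2634, 0.0309], 'eef_rot': [0.9988, 0.0481, 0.0024, 0.0021], 'contact_force': [0.0268, -0.0323, 1.368], 'gripper_width': 0.0104}
[[0.995, 0.096, 0.005], [0.096, -0.995, -0.004], [0.005, 0.004, -1.0]]
turn deg [ 0.25 -0.26  0.02] shift now-axes cm [-0.19 -0.06  0.19] in target axes [-0.18 -0.06  0.19]
```

Call:
{"api": "send_rows", "payload": {"rows": [0,0,0,0,0,-0.2,-1,0,0,0,0,0,-0.3,-1,0,0,0,0,0,-0.4,-1,0,0,0,0,0,-0.4,-1,0,0,0,0,0,-0.4,-1,0,0,0,0,0,-0.3,-1,0,0,0,0,0,0,-1]}}

```text
clock: 15.45
position: [0.5647, -0.2617, 0.0493]
eef_rot: [0.999, 0.048, -0.0, 0.0]
contact_force: [0.0, -0.2, -3.7]
gripper_width: 0.0107
```

```bash
python3 - <<'E'
from h import *
s=state();go(.563,-.2643,.16,5.5)
d=grab('wrist','w7');W=fish(d);c=s['position'];im=d['image'].astype(int)
zp=c[2]-.0309+.016
L=R.from_quat(s['eef_rot']).inv().apply(W-c)
m=(np.abs(W[...,2]-zp)<.006)&(np.abs(L[...,0])<.059)&(np.abs(L[...,1])<.037)&(np.abs(L[...,1])>.014)
p=W[m];A=np.c_[p[:,:2]-c[:2],np.ones(len(p))];print(m.sum(),np.linalg.lstsq(A,p[:,2],rcond=None)[0],'z expected',zp)
for sg in(1,-1):
    q=(np.hypot(L[...,0]-sg*.046,L[...,1])<.017)&(np.abs(W[...,2]-zp-.018)<.004)&(im[...,0]>im[...,2]+25);p=W[q];print(q.sum(),cv2.minEnclosingCircle(p[:,:2].astype(np.float32)) if q.sum() else '')
cv2.imwrite('pics/w7c.png',cv2.resize(d['image'][100:380,120:440,::-1],None,fx=2,fy=2))
E
```

```text
{'clock': 15.45, 'joint_positions': [-0.5035, 0.522, 1.7444, -0.0011, 0.8753, 0.9719], 'position': [0.5647, -0.2617, 0.0493], 'eef_rot': [0.9988, 0.048, -0.0003, 0.0003], 'contact_force': [0.0434, -0.2031, -3.7192], 'gripper_width': 0.0107}
[[0.995, 0.096, -0.0], [0.096, -0.995, -0.001], [-0.001, 0.001, -1.0]]
turn deg [0.04 0.03 0.  ] shift now-axes cm [ -0.2    0.25 -11.07] in target axes [ -0.19   0.24 -11.07]Traceback (most recent call last):
  File "<stdin>", line 5, in <module>
  File "scipy/spatial/transform/_rotation.pyx", line 2580, in scipy.spatial.transform._rotation.Rotation.apply
ValueError: Expected input of shape (3,) or (P, 3), got (420, 560, 3).
```

The wrist carries 3.7 N, which fits the carrier plus both bushes, and the tool is level. I'll keep lifting.

Call:
{"api": "send_rows", "payload": {"rows": [0,0,0,0,0,-0.5,-1,0,0,0,0,0,-1,-1,0,0,0,0,0,-1.3,-1,0,0,0,0,0,-1.5,-1,0,0,0,0,0,-1.5,-1,0,0,0,0,0,-1.5,-1,0,0,0,-0.1,0.1,-1.3,-1,0,0,0,-0.1,0.1,-1,-1,0,0,0,0,0,-0.5,-1,0,0,0,0,0,0,-1]}}

```text
clock: 16.75
position: [0.5632, -0.2643, 0.1589]
eef_rot: [0.999, 0.048, 0.001, 0.001]
contact_force: [-1.0, -0.5, -4.2]
gripper_width: 0.0105
```

```bash
cat > chk.py <<'E'
from h import *
import sys
n=sys.argv[1]
s=state();go(.563,-.2643,.16,5.5)
d=grab('wrist',n);W=fish(d);c=s['position'];im=d['image'].astype(int)
zp=c[2]-.0309+.016
L=(W-c)@R.from_quat(s['eef_rot']).as_matrix()
m=(np.abs(W[...,2]-zp)<.006)&(np.abs(L[...,0])<.059)&(np.abs(L[...,1])<.037)&(np.abs(L[...,1])>.014)
p=W[m];A=np.c_[p[:,:2]-c[:2],np.ones(len(p))];print(m.sum(),np.linalg.lstsq(A,p[:,2],rcond=None)[0],'z expected',zp)
for sg in(1,-1):
    q=(np.hypot(L[...,0]-sg*.046,L[...,1])<.017)&(np.abs(W[...,2]-zp-.018)<.004)&(im[...,0]>im[...,2]+25);p=W[q];print(q.sum(),cv2.minEnclosingCircle(p[:,:2].astype(np.float32)) if q.sum() else '')
cv2.imwrite(f'pics/{n}c.png',cv2.resize(d['image'][60:380,90:470,::-1],None,fx=1.8,fy=1.8))
E
python3 chk.py w8
```

```text
{'clock': 16.75, 'joint_positions': [-0.5083, 0.3756, 1.6997, -0.001, 1.0642, 0.967], 'position': [0.5632, -0.2643, 0.1589], 'eef_rot': [0.9988, 0.048, 0.0007, 0.0009], 'contact_force': [-0.9606, -0.4515, -4.18], 'gripper_width': 0.0105}
[[0.995, 0.096, 0.001], [0.096, -0.995, -0.002], [0.001, 0.002, -1.0]]
turn deg [ 0.11 -0.07  0.  ] shift now-axes cm [-0.02 -0.   -0.11] in target axes [-0.02 -0.   -0.11]
11487 [-0.00089898  0.00038914  0.14440595] z expected 0.14401982326911417
1446 ((0.6068984270095825, -0.25906163454055786), 0.011839277110993862)
239 ((0.5184860229492188, -0.2675585150718689), 0.010899697430431843)
```

View pics/w8c.png

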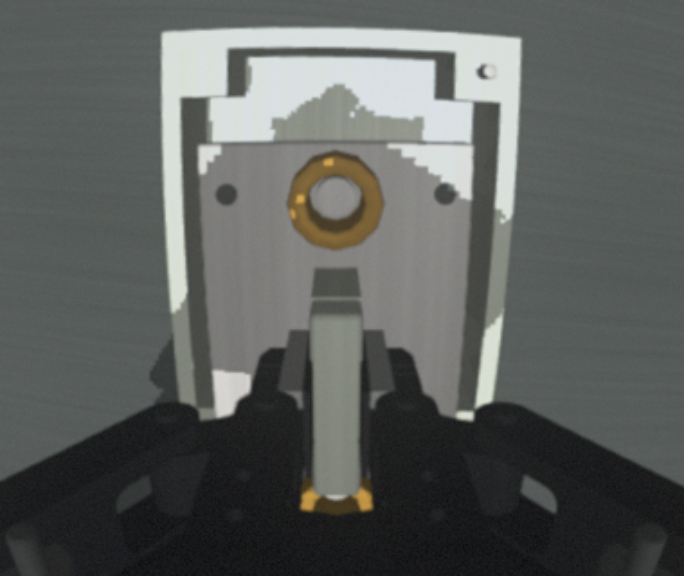

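The carrier is level, with plate slopes under 0.001 and its underside at about 0.136 m (76 mm above the rim). Bush1 is at crop (335,200) and bush2 shows behind the handle at (336,500). I'll settle and make one outside check.

Call:
{"api": "send_rows", "payload": {"rows": [0,0,0,0,0,0,-1,0,0,0,0,0,0,-1,0,0,0,0,0,0,-1,0,0,0,0,0,0,-1]}}

```text
clock: 17.3
position: [0.5617, -0.2634, 0.1562]
eef_rot: [0.999, 0.048, -0.001, -0.0]
contact_force: [0.5, 0.4, -4.5]
gripper_width: 0.0107
```

```bash
python3 - <<'E'
from h import *
d=grab('side','s2');s=state();print(np.abs(s['dq']).max())
E
```

```text
{'clock': 17.35, 'joint_positions': [-0.5082, 0.3784, 1.7019, -0.001, 1.0641, 0.967], 'position': [0.5617, -0.2634, 0.1561], 'eef_rot': [0.9988, 0.0481, -0.0014, -0.0004], 'contact_force': [0.3685, -0.3234, -4.6154], 'gripper_width': 0.0107}
[[0.995, 0.096, -0.003], [0.096, -0.995, 0.001], [-0.003, -0.001, -1.0]]
0.005517820476340217
```

View pics/s2.png

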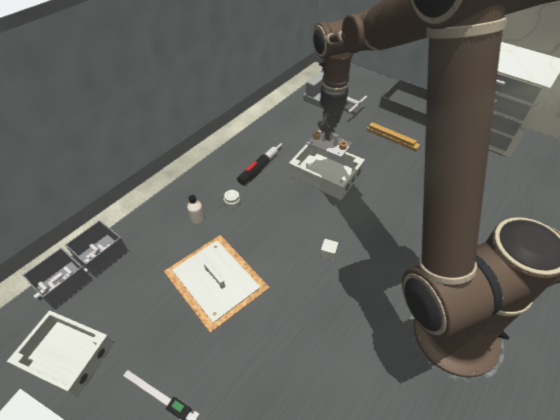

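The side view shows the cover flat on the pad at (215,280) and the carrier held over the housing with both bushes on, at (316,136) and (343,145). Nothing else has moved. I'll hand it in.

```bash
python3 -c "
from bench import env
print(env.sign_off())"
```

```text
the job is handed in; nothing more can be done
None
```

The job is done and handed in at about 17.4 s, with the arm still holding the carrier over the housing.

- **Cover:** I lifted it straight off the pins and set it down on the pad until the wrist force showed contact (about 7 N). Then I released it. Afterwards it measured flat, handle up, about 1 mm from the pad's centre and square with it.
- **Carrier:** I lifted it by its handle. The last close look showed the plate slopes below 0.001 and its underside at about 136 mm, and I estimated its centre within about 1 mm of the housing's.
- **Bushes:** Both were on their spigots in the wrist and side views.
- **Last state before hand-in:** The tool was tilted about 0.2° and joint speeds were nearly zero (0.006 rad/s). The arm had settled about 3 mm, leaving the underside at roughly 133 mm, about 73 mm above the rim.

No final check failed. On the way, some moves ended 1–2 cm or about 1° off, and I corrected them before each grasp and before setting the cover down. The gripper opening read 10.5 mm on the 12 mm bars, but the measured weights (about 3.3 N and 3.7–4.6 N) fit the parts being held.

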